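# Fold back the red-barred bifold dust cover

## Robot

A 6-joint arm with a two-finger parallel gripper is mounted at the origin on a cart in front of the work surface, level with it; the furniture and walls round the work are solid. World frame = base frame: x ahead of the robot, y to its left, z up, the work surface at z = 0. Lengths are in m, angles in rad, forces in N, time in s.
With the tool pointing down it reaches from about 0.35 to 0.925 m from the base axis. Payload 6.4 kg.
Tool frame: the origin (TCP) lies midway between the tips of the shut fingers; the grasp point (between the pads) lies 19 mm behind it; z points along the fingers, y is the line along which they close (so a half turn about z gives the same grasp; the last joint's range is limited). The gripper opens to 85 mm and grips with 20 to 120 N. Pads are 22 mm wide; open, the fingers measure 114 mm over their backs; the gripper's body (76 mm by 85 mm) begins 54 mm behind the grasp point. The pads swing forward as they close: fully open they stand 13 mm farther back than shut.
Start: joints at [-1.461, 0.245, 1.558, -0, 1.339, -0.174], TCP at [0.182, -0.624, 0.231] pointing down, gripper open.
Joint ranges: [-3.13, 3.13], [-1.02, 2.26], [0.13, 2.54], [-0.95, 4.09], [0.21, 2.88], [-2.74, 2.74]. Speed limits (rad/s): [2.57, 2.57, 3.14, 3.14, 3.14, 3.14].

## Interface

Orientations are given as a unit quaternion [x, y, z, w].
In Python, from bench import r gives the robot as it stands.
- The arm moves only by the tool carry_out, never from a script. Its argument "rows" is a list of rows, each an object of numbers: "dx", "dy", "dz": the shift along the world's x, y, z normalised to -1 to 1, where 1 is 0.025 m; "ax", "ay", "az": the turn, a rotation vector about the world's x, y, z normalised to -1 to 1, where 1 is 4 degrees; "fingers": the gripper command: -1 is shut, 1 is fully open, values between are in proportion. In form: [{"dx": .., "dy": .., "dz": .., "ax": .., "ay": .., "az": .., "fingers": ..}, ...]. A call has 1 to 12 rows; each row shifts and turns the commanded pose from where the row before left it; what a row does not reach is not made up. A row lasts 1/12 s, in which the tool goes at most 41.7 mm and 7.16 degrees, less where a joint would pass 70% of its speed; a pose out of reach is approached as far as the arm can. A call with a number of a shift or a turn outside -1 to 1 is refused whole. A call with a gripper value outside its range is refused whole. The fingers move at their own pace and stop on an object; "newtons" is the grip in N (left out, the last holds). Time passes only in rows, so rows that do not move let the fingers close. It gives the time, the measured TCP pose, the force, the opening and the grip force at its end, in the units of the state.
- r.sense(): the state, without advancing time (a new reading comes with each control period).
- r.read_camera(name): name is "side" or "top"; returns a dict with "frame" (480x640x3 uint8, red, green, blue), "camera_matrix" (3x3 intrinsics, pixels), "k1" (the pictures are not rectified: a ray, as slopes to the right and down, at radius r is drawn at 1 + k1 r^2 times it, then the intrinsics apply), "R" (3x3) and "t" (3): a world point X has camera coordinates R X + t. Camera axes: x right, y down, z forward; pixel columns grow to the right and rows downward; lengths in m; the calibration is good to about 2 mm. A picture is of the moment at which its call begins. There is no depth.
- r.finish_job(): hands the job in; it is judged then, once.
Trained networks look in a picture, given as the dict that the camera call returned (one of the last four; its "shot" number tells which), for a name from the list of things; names that differ only in an ending like _2 or _b are one class to them, and where a whole thing is asked for, a point or a joint stands for the part that bears it (a point fixed in the world has none). Each returns a list of dicts, best first, with "confidence" (0 to 1); they miss things now and then, are a little off and sometimes report something else, mostly with a low value. They report only what shows in the picture. A call takes as long as a camera call.
- r.cut_out(picture, name): "mask" (480x640 bool, what is visible of it) and "rect" ([left, top, right, bottom] in pixels, round what is visible of it).
The state is a dict: "time_s": time; "qpos": joint angles; "dq": joint speeds; "joint_torque": joint torques, N m; "tcp_pos": TCP position; "ee_rot": TCP orientation; "contact_force": force on the tool from outside, world axes, zero at the start; "ft_torque": the same for the moment, N m; "finger_gap": opening from 0.0 (shut) to 1.0 (fully open); "finger_force": force on a finger pad.
Only numpy, scipy, OpenCV 4.12 (cv2) and the standard library are available. Lean on these libraries where they do the work, as an engineer would, in place of code of your own. Each camera call takes 0.05 s, during which the arm holds its last target. There are 200 camera calls.

## Task

Two grey module boxes stand side by side, each under a half-raised white bifold dust cover. Get at the battery pack in the box with the red pull bar: push that bar along its rails towards the cover's hinge until the two panels stand fully folded, flat against each other. Leave the blue-barred cover as it is.

Things in the scene. Friction and masses are not known exactly. Their poses are not given: they have to be found in the camera images.
- red_box: Fixed grey box, 190 (x) x 100 (y) x 64 mm to the tops of the rails on its long sides; red plate in front. Origin: centre of underside; x runs along the rails from bar end to hinge end, z up. Cover: two white panels 60 long, 74 wide, 4 thick; the back one hinged to the box at x=+78, z=58 mm, the front one hinged to it at the ridge and below to the level carriage with the bar.
- red_cover (a joint): Angle (rad) of the red box's back panel above level: 0 flat (box covered), 1.55 the stop, both panels upright face to face, ridge 118 mm above the table. Starts at about 0.4 to 0.7. The front panel leans equally the other way. Pushing the bar along the box's +x raises it, with 1 to 6 N; hinge friction holds it where it is left.
- red_grip (a point): Middle of the red pull bar's top edge, 88 mm above the table. The bar is an upright plate 8 mm thick (box x), 34 wide (box y), 30 tall, its upper 24 mm above the rails. It slides level in the rails: in the box's frame its x = 33 - 120 cos(red_cover) mm. It leads the front panel's lower edge by 45 mm.
- blue_grip (a point): Middle of the top edge of the blue pull bar on the neighbouring box, which is like the red one in every size but has a blue bar and plate. Not to be moved.

How it is judged:
At the end, for the whole second after the job is handed in: The red-barred cover is folded up and at rest with its panels against each other (back panel above 1.42 rad, that is within about 17 degrees between the panels, the bar within about 15 mm of its stop), and the blue bar is within 15 mm of where it was (value of joint red_cover above 1.42 rad and velocity of joint red_cover between -0.05 and 0.05 rad/s and distance of blue_grip from where it was at the start of the episode below 0.015 m); the robot touches nothing.
It fails at once if the blue-barred cover is moved (its bar by more than 15 mm) (distance of blue_grip from where it was at the start of the episode above 0.015 m).
It also fails if it takes over 29 s, if anything falls off the work surface, if the arm or the gripper's body presses on something with over 40 N, if the wrist force passes 120 N, or if a joint passes its speed limit or range.

## Working session

There is one attempt and no reset: what is moved stays moved. The work goes in short steps, Python scripts to look and compute and a tool call to move; the robot and the scene stay as the last step left them, time stands still between calls to the robot, and variables do not carry over. Pictures are saved under pics/ and viewed, at most 10 in all, crops included, and the job is handed in when it is done.

Besides the shell and the picture viewer there is one more tool, called as name([rows], argument=value, ...), one row to a line, values as JSON. carry_out: Moves the arm, as the interface text tells. Scaled input: -1 to 1 covers 0.025 m each way for a shift and 4 degrees each way for a turn. Its arguments: {"type":"object","properties":{"rows":{"type":"array","items":{"type":"object","properties":{"dx":{"type":"number"},"dy":{"type":"number"},"dz":{"type":"number"},"ax":{"type":"number"},"ay":{"type":"number"},"az":{"type":"number"},"fingers":{"type":"number"}}}},"newtons":{"type":"number"}},"required":["rows"]}

```bash
mkdir -p pics
cat > h.py <<'E'
import numpy as np, cv2
from bench import r
def undist(p,uv):
    K=np.array(p["camera_matrix"]); d=(np.array(uv,float)-K[:2,2])/[K[0,0],K[1,1]]
    s=d.copy()
    for _ in range(20): s=d/(1+p["k1"]*(s@s))
    return s
def ray(p,uv):
    R=np.array(p["R"]);t=np.array(p["t"]); s=undist(p,uv)
    d=R.T@np.array([*s,1]); return -R.T@t, d/np.linalg.norm(d)
def onz(p,uv,z):
    c,d=ray(p,uv); return c+d*(z-c[2])/d[2]
def tri(p1,u1,p2,u2):
    A=[];b=[]
    for p,u in((p1,u1),(p2,u2)):
        c,d=ray(p,u);M=np.eye(3)-np.outer(d,d);A.append(M);b.append(M@c)
    return np.linalg.lstsq(np.vstack(A),np.hstack(b),rcond=None)[0]
def proj(p,X):
    c=np.array(p["R"])@X+p["t"]; s=c[:2]/c[2]; s=s*(1+p["k1"]*(s@s)); K=np.array(p["camera_matrix"]); return K[:2,:2]@s+K[:2,2]
E
cat > a.py <<'E'
from h import *
P={}
for n in("side","top"):
    p=P[n]=r.read_camera(n); cv2.imwrite(f"pics/{n}0.png",p["frame"][:,:,::-1])
    print(n,"cam",-np.array(p["R"]).T@p["t"])
    for name in("red_grip","blue_grip","red_box"):
        for d in r.cut_out(p,name)[:2]:
            m=d["mask"];ys,xs=np.nonzero(m);print(name,round(d["confidence"],2),d["rect"],m.sum(),xs.mean().round(1),ys.mean().round(1))
print(r.sense())
E
python3 a.py
```

```text
side cam [ 0.21282139 -0.99590336  0.43933583]
red_grip 0.84 [268.5, 209.9, 297.3, 234.0] 378 278.0 223.8
blue_grip 0.78 [236.6, 240.8, 272.8, 271.2] 564 248.8 254.6
red_box 0.68 [248.2, 210.3, 374.9, 293.9] 4785 321.1 241.3
top cam [ 0.40204532 -0.3153992   0.91493566]
red_grip 0.86 [265.1, 230.4, 307.4, 268.7] 372 280.9 251.6
red_grip 0.37 [248.6, 189.1, 375.2, 291.2] 7522 313.0 240.6
blue_grip 0.95 [308.4, 291.3, 347.5, 340.5] 496 326.7 316.3
red_box 0.63 [248.2, 188.9, 376.1, 291.8] 7422 313.0 240.6
{'time_s': 0.4, 'qpos': array([-1.46107121e+00,  2.45199430e-01,  1.55796728e+00, -3.74579693e-05,
        1.33869139e+00, -1.74119059e-01]), 'dq': array([ 0.00158475, -0.00242786, -0.00261332,  0.00043687,  0.00043551,
       -0.00158422]), 'joint_torque': array([-8.98633934e-04, -4.28910828e+01, -3.25878024e+01, -1.11885454e-04,
        1.92120162e-03,  1.23513556e-05]), 'tcp_pos': array([ 0.18200856, -0.62392784,  0.23113657]), 'ee_rot': array([ 9.89945334e-01,  1.41450406e-01, -1.39442626e-05, -1.33238891e-04]), 'contact_force': array([-0.55873226, -0.47666694,  0.15732504]), 'ft_torque': array([-0.01127724, -0.02495418, -0.01013195]), 'finger_force': 0.0, 'finger_gap': 0.9979520273831739}
```

View pics/side0.png

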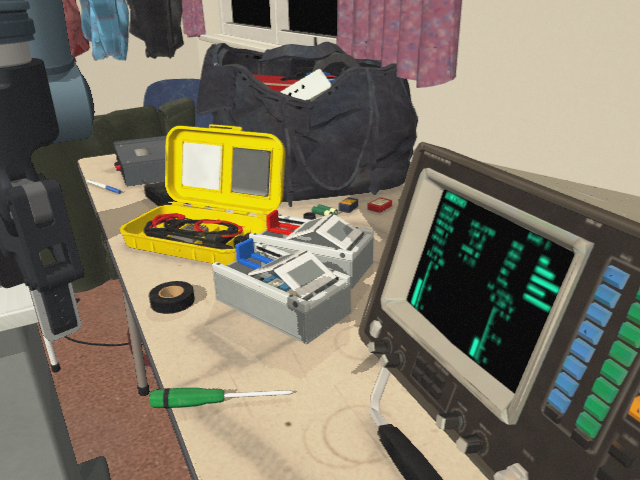

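View pics/top0.png

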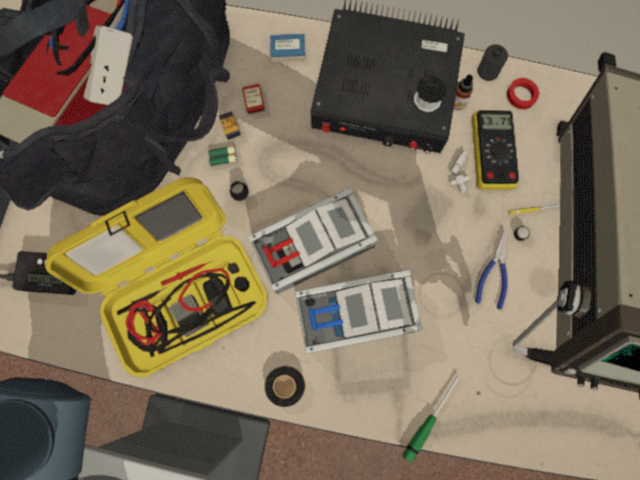

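Side view: red box sits behind the blue one, red bar near (278,222), blue bar near (245,250). Top view: red bar near (270,255), blue bar near (312,318), both with their hinges on the right; the yellow case lies just left of the red bar. I'll enlarge both.

Run:
```python
import cv2
a=cv2.imread("pics/top0.png")[180:360,235:435]; b=cv2.imread("pics/side0.png")[190:350,200:400]
cv2.imwrite("pics/c_top.png",cv2.resize(a,None,fx=4,fy=4,interpolation=2)[:600])
cv2.imwrite("pics/c_side.png",cv2.resize(b,None,fx=4,fy=4,interpolation=2)[:600])
```

```text
(no output)
```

View pics/c_top.png

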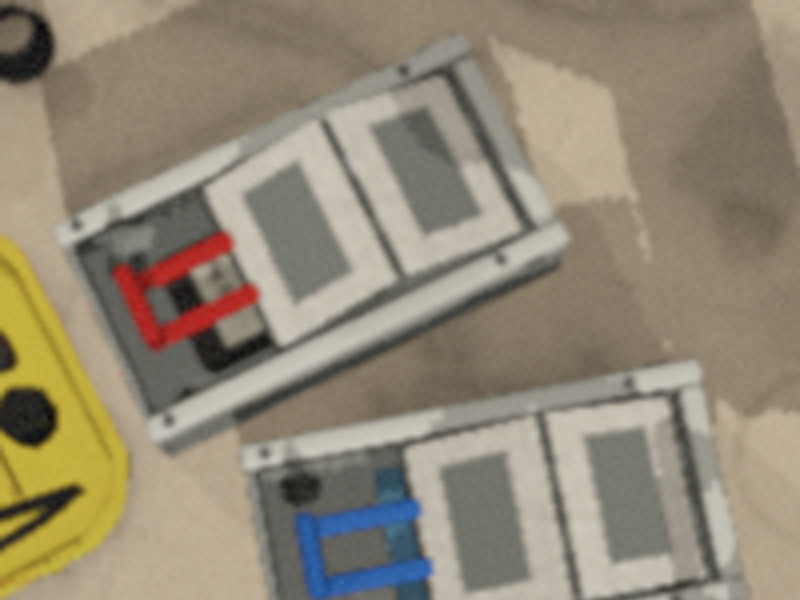

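View pics/c_side.png

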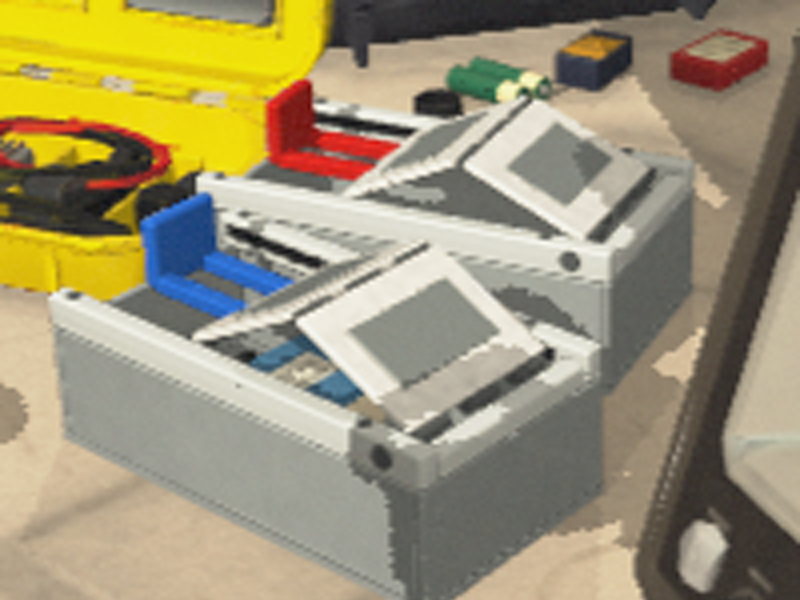

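The crops show the red bar's top edge at about (120,268)–(155,343) in the top crop and (270,95)–(308,80) in the side crop. The red box's rail corners are clear in the top crop, at (62,232), (155,435), (462,42) and (567,235).

```bash
cat > b.py <<'E'
from h import *
S=r.read_camera("side");T=r.read_camera("top")
t=lambda u,v:(235+u/4-.4,180+v/4-.4); s=lambda u,v:(200+u/4-.4,190+v/4-.4)
C=[onz(T,t(*c),.064) for c in((62,232),(155,435),(462,42),(567,235))]
for c in C: print(c.round(4))
ax=(C[2]+C[3]-C[0]-C[1]);ax/=np.linalg.norm(ax);cen=sum(C)/4
print("len",np.linalg.norm(C[2]-C[0]),np.linalg.norm(C[1]-C[0]),"yaw",np.degrees(np.arctan2(ax[1],ax[0])),"cen",cen)
g=tri(T,t(137,307),S,s(289,88));print("tri mid",g, "reproj",proj(T,g),t(137,307),proj(S,g),s(289,88))
g2=onz(T,t(137,307),.088);print("top@.088",g2,onz(S,s(289,88),.088))
for q in(g,g2):
    d=q-cen;x=d@ax;print("box x",x,"y",-d[0]*ax[1]+d[1]*ax[0],"cover",np.arccos((.033-x)/.12))
B=[onz(T,t(*c),.064) for c in((248,455),(700,368))];print("blue far rail",B)
e=[onz(T,t(*c),.088) for c in((303,515),(318,595))];print("blue bar",e)
# yellow lid top height guess
E
python3 b.py
```

```text
[ 0.5548 -0.148   0.064 ]
[ 0.4809 -0.2043  0.064 ]
[ 0.6679 -0.2934  0.064 ]
[ 0.5956 -0.3517  0.064 ]
len 0.18417410262267575 0.09292989293107798 yaw -52.10561387474164 cen [ 0.57478404 -0.24934306  0.064     ]
tri mid [ 0.52706909 -0.1897225   0.09083569] reproj [269.0528337  256.01449641] (268.85, 256.35) [271.49591465 211.65510134] (271.85, 211.6)
top@.088 [ 0.52690651 -0.18909529  0.088     ] [ 0.53026482 -0.18323442  0.088     ]
box x -0.0763561236232905 y -0.0010345557507507874 cover 0.4243634037603838
box x -0.07695093998484911 y -0.0007776183216939639 cover 0.41215963721431753
blue far rail [array([ 0.48063323, -0.2428297 ,  0.064     ]), array([ 0.55224685, -0.41501469,  0.064     ])]
blue bar [array([ 0.45988608, -0.27084308,  0.088     ]), array([ 0.43082349, -0.28297604,  0.088     ])]
```

Run:
```python
from h import *
S=r.read_camera("side");T=r.read_camera("top")
print("lid",tri(T,(214,182),S,(283,136)),tri(T,(226,228),S,(284,207)))
print("tcp px top",proj(T,r.sense()["tcp_pos"]))
for n,h in(("bag",.2),):print(onz(T,(228,60),h))
```

```text
lid [ 0.59609019 -0.10311862  0.19675215] [ 0.57356921 -0.10757297  0.0603676 ]
tcp px top [536.36064428 569.61908224]
[ 0.79110738 -0.07590916  0.2       ]
```

The bar sits at about (0.527, -0.190, 0.088) with the box axis at -52° and the cover near 0.42 rad. The height fits the text and the lid stays clear of the gripper. I'll straddle the bar with the fingers closing along the box's x.

carry_out([
  {"dx": 0.767,"dy": 0.964,"az": 0.3,"fingers": -0.06},
  {"dx": 0.767,"dy": 0.964,"az": 0.3,"fingers": -0.06},
  {"dx": 0.767,"dy": 0.964,"az": 0.3,"fingers": -0.06},
  {"dx": 0.767,"dy": 0.964,"az": 0.3,"fingers": -0.06},
  {"dx": 0.767,"dy": 0.964,"az": 0.3,"fingers": -0.06},
  {"dx": 0.767,"dy": 0.964,"az": 0.3,"fingers": -0.06},
  {"dx": 0.767,"dy": 0.964,"az": 0.3,"fingers": -0.06},
  {"dx": 0.767,"dy": 0.964,"az": 0.3,"fingers": -0.06},
  {"dx": 0.767,"dy": 0.964,"az": 0.3,"fingers": -0.06},
  {"dx": 0.767,"dy": 0.964,"az": 0.3,"fingers": -0.06},
  {"dx": 0.767,"dy": 0.964,"az": 0.3,"fingers": -0.06},
  {"dx": 0.767,"dy": 0.964,"az": 0.3,"fingers": -0.06},
], newtons=20)

```text
$.rows[0]: bad value
```

carry_out([
  {"dx": 0.767,"dy": 0.964,"az": 0.3,"fingers": -0.06},
  {"dx": 0.767,"dy": 0.964,"az": 0.3,"fingers": -0.06},
  {"dx": 0.767,"dy": 0.964,"az": 0.3,"fingers": -0.06},
  {"dx": 0.767,"dy": 0.964,"az": 0.3,"fingers": -0.06},
  {"dx": 0.767,"dy": 0.964,"az": 0.3,"fingers": -0.06},
  {"dx": 0.767,"dy": 0.964,"az": 0.3,"fingers": -0.06},
  {"dz": -1,"fingers": -0.06},
  {"dz": -1,"fingers": -0.06},
  {"dz": -1,"fingers": -0.06},
  {"dz": -1,"fingers": -0.06},
  {"fingers": -0.06},
  {"fingers": -0.06},
])

```text
$.rows[0]: bad value
```

Run:
```python
from h import *
S=r.read_camera("side");T=r.read_camera("top");s=r.sense()
from scipy.spatial.transform import Rotation as R
y=R.from_quat(s["ee_rot"]).as_matrix()[:,1];print(s["tcp_pos"],np.degrees(np.arctan2(y[1],y[0])),s["finger_gap"],s["time_s"],s["contact_force"])
a=S["frame"][100:260,190:390,::-1];b=T["frame"][170:330,200:400,::-1]
cv2.imwrite("pics/d.png",cv2.resize(np.hstack([a,b]),None,fx=2,fy=2,interpolation=2))
```

```text
[ 0.18201833 -0.62402084  0.23132039] -73.73963741014926 0.9978867204421654 0.7 [0.84693251 0.66715998 0.16071264]
```

View pics/d.png

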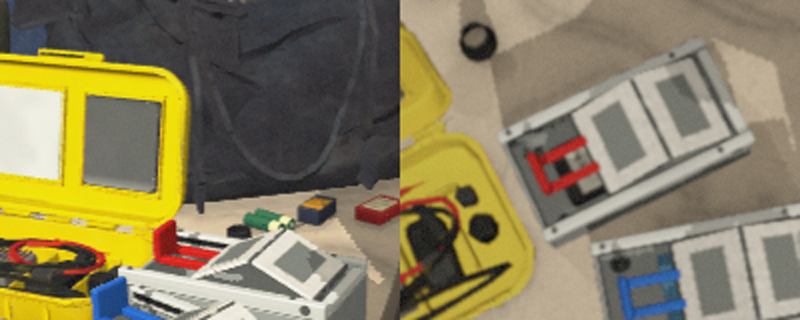

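Both moves were refused and nothing moved, so the scene is unchanged. I'll retry with every key filled in.

carry_out([
  {"dx": 0.767,"dy": 0.964,"dz": 0,"ax": 0,"ay": 0,"az": 0.3,"fingers": -0.06},
  {"dx": 0.767,"dy": 0.964,"dz": 0,"ax": 0,"ay": 0,"az": 0.3,"fingers": -0.06},
  {"dx": 0.767,"dy": 0.964,"dz": 0,"ax": 0,"ay": 0,"az": 0.3,"fingers": -0.06},
  {"dx": 0.767,"dy": 0.964,"dz": 0,"ax": 0,"ay": 0,"az": 0.3,"fingers": -0.06},
  {"dx": 0.767,"dy": 0.964,"dz": 0,"ax": 0,"ay": 0,"az": 0.3,"fingers": -0.06},
  {"dx": 0.767,"dy": 0.964,"dz": 0,"ax": 0,"ay": 0,"az": 0.3,"fingers": -0.06},
  {"dx": 0.767,"dy": 0.964,"dz": 0,"ax": 0,"ay": 0,"az": 0.3,"fingers": -0.06},
  {"dx": 0.767,"dy": 0.964,"dz": 0,"ax": 0,"ay": 0,"az": 0.3,"fingers": -0.06},
  {"dx": 0.767,"dy": 0.964,"dz": 0,"ax": 0,"ay": 0,"az": 0.3,"fingers": -0.06},
  {"dx": 0.767,"dy": 0.964,"dz": 0,"ax": 0,"ay": 0,"az": 0.3,"fingers": -0.06},
  {"dx": 0.767,"dy": 0.964,"dz": 0,"ax": 0,"ay": 0,"az": 0.3,"fingers": -0.06},
  {"dx": 0.767,"dy": 0.964,"dz": 0,"ax": 0,"ay": 0,"az": 0.3,"fingers": -0.06},
], newtons=20)

```text
time_s: 1.7
tcp_pos: [0.4129, -0.3335, 0.2315]
ee_rot: [0.964, 0.265, 0.0, 0.0]
contact_force: [-0.4, -0.2, -0.5]
finger_gap: 0.474
finger_force: 0.0
```

carry_out([
  {"dx": 0.767,"dy": 0.964,"dz": 0,"ax": 0,"ay": 0,"az": 0.3,"fingers": -0.06},
  {"dx": 0.767,"dy": 0.964,"dz": 0,"ax": 0,"ay": 0,"az": 0.3,"fingers": -0.06},
  {"dx": 0.767,"dy": 0.964,"dz": 0,"ax": 0,"ay": 0,"az": 0.3,"fingers": -0.06},
  {"dx": 0.767,"dy": 0.964,"dz": 0,"ax": 0,"ay": 0,"az": 0.3,"fingers": -0.06},
  {"dx": 0.767,"dy": 0.964,"dz": 0,"ax": 0,"ay": 0,"az": 0.3,"fingers": -0.06},
  {"dx": 0.767,"dy": 0.964,"dz": 0,"ax": 0,"ay": 0,"az": 0.3,"fingers": -0.06},
  {"dx": 0,"dy": 0,"dz": -1,"ax": 0,"ay": 0,"az": 0,"fingers": -0.06},
  {"dx": 0,"dy": 0,"dz": -1,"ax": 0,"ay": 0,"az": 0,"fingers": -0.06},
  {"dx": 0,"dy": 0,"dz": -1,"ax": 0,"ay": 0,"az": 0,"fingers": -0.06},
  {"dx": 0,"dy": 0,"dz": -1,"ax": 0,"ay": 0,"az": 0,"fingers": -0.06},
  {"dx": 0,"dy": 0,"dz": 0,"ax": 0,"ay": 0,"az": 0,"fingers": -0.06},
  {"dx": 0,"dy": 0,"dz": 0,"ax": 0,"ay": 0,"az": 0,"fingers": -0.06},
])

```text
time_s: 2.7
tcp_pos: [0.5264, -0.1897, 0.1304]
ee_rot: [0.946, 0.324, -0.001, -0.001]
contact_force: [0.3, -0.6, -0.2]
finger_gap: 0.473
finger_force: 0.0
```

Run:
```python
from h import *
S=r.read_camera("side");T=r.read_camera("top");s=r.sense()
print(s["tcp_pos"],s["ee_rot"],s["finger_gap"],s["time_s"],s["contact_force"])
a=S["frame"][100:300,190:390,::-1];b=T["frame"][140:340,200:400,::-1]
cv2.imwrite("pics/e.png",cv2.resize(np.hstack([a,b]),None,fx=2,fy=2,interpolation=2))
```

```text
[ 0.52820673 -0.19090898  0.13321379] [9.45926505e-01 3.24377673e-01 9.39439556e-04 1.13545263e-03] 0.47125016745308296 2.8 [-0.11283861  0.30334513  0.93221219]
```

View pics/e.png

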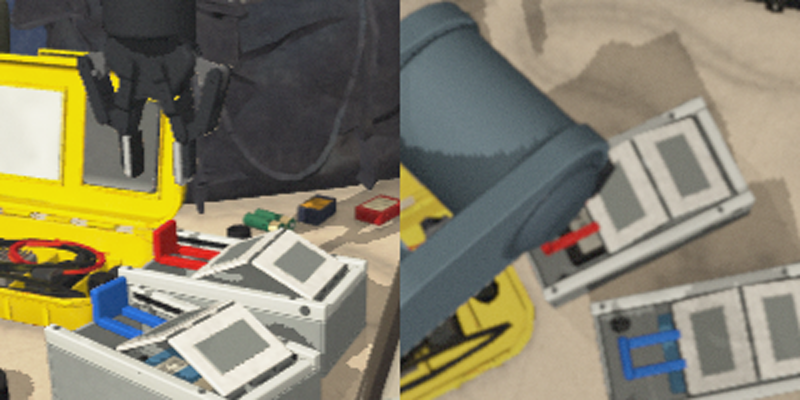

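The fingers hang on either side of the red bar, at (132,170) and (185,170) with the bar top near (165,228). I'll go down and grip lightly.

carry_out([
  {"dx": 0,"dy": 0,"dz": -0.6,"ax": 0,"ay": 0,"az": 0,"fingers": -0.06},
  {"dx": 0,"dy": 0,"dz": -0.6,"ax": 0,"ay": 0,"az": 0,"fingers": -0.06},
  {"dx": 0,"dy": 0,"dz": -0.6,"ax": 0,"ay": 0,"az": 0,"fingers": -0.06},
  {"dx": 0,"dy": 0,"dz": -0.5,"ax": 0,"ay": 0,"az": 0,"fingers": -0.06},
  {"dx": 0,"dy": 0,"dz": 0,"ax": 0,"ay": 0,"az": 0,"fingers": -0.4},
  {"dx": 0,"dy": 0,"dz": 0,"ax": 0,"ay": 0,"az": 0,"fingers": -0.7},
  {"dx": 0,"dy": 0,"dz": 0,"ax": 0,"ay": 0,"az": 0,"fingers": -1},
  {"dx": 0,"dy": 0,"dz": 0,"ax": 0,"ay": 0,"az": 0,"fingers": -1},
  {"dx": 0,"dy": 0,"dz": 0,"ax": 0,"ay": 0,"az": 0,"fingers": -1},
], newtons=20)

```text
time_s: 3.55
tcp_pos: [0.5277, -0.1905, 0.0749]
ee_rot: [0.946, 0.324, 0.0, 0.001]
contact_force: [-1.8, 1.2, 1.5]
finger_gap: 0.084
finger_force: 25.2
```

The bar is gripped: the gap is about 7 to 8 mm. Now I'll push along the box axis.

carry_out([
  {"dx": 0.123,"dy": -0.158,"dz": 0,"ax": 0,"ay": 0,"az": 0,"fingers": -1},
  {"dx": 0.246,"dy": -0.316,"dz": 0,"ax": 0,"ay": 0,"az": 0,"fingers": -1},
  {"dx": 0.246,"dy": -0.316,"dz": 0,"ax": 0,"ay": 0,"az": 0,"fingers": -1},
  {"dx": 0.246,"dy": -0.316,"dz": 0,"ax": 0,"ay": 0,"az": 0,"fingers": -1},
  {"dx": 0.246,"dy": -0.316,"dz": 0,"ax": 0,"ay": 0,"az": 0,"fingers": -1},
  {"dx": 0.246,"dy": -0.316,"dz": 0,"ax": 0,"ay": 0,"az": 0,"fingers": -1},
])

```text
time_s: 4.05
tcp_pos: [0.5622, -0.2349, 0.0747]
ee_rot: [0.946, 0.324, 0.001, 0.001]
contact_force: [-1.8, 0.8, 5.3]
finger_gap: 0.087
finger_force: 25.7
```

carry_out([
  {"dx": 0.246,"dy": -0.316,"dz": 0,"ax": 0,"ay": 0,"az": 0,"fingers": -1},
  {"dx": 0.246,"dy": -0.316,"dz": 0,"ax": 0,"ay": 0,"az": 0,"fingers": -1},
  {"dx": 0.246,"dy": -0.316,"dz": 0,"ax": 0,"ay": 0,"az": 0,"fingers": -1},
  {"dx": 0.123,"dy": -0.158,"dz": 0,"ax": 0,"ay": 0,"az": 0,"fingers": -1},
  {"dx": 0.123,"dy": -0.158,"dz": 0,"ax": 0,"ay": 0,"az": 0,"fingers": -1},
  {"dx": 0,"dy": 0,"dz": 0,"ax": 0,"ay": 0,"az": 0,"fingers": -1},
  {"dx": 0,"dy": 0,"dz": 0,"ax": 0,"ay": 0,"az": 0,"fingers": -1},
])

```text
time_s: 4.63
tcp_pos: [0.5867, -0.2665, 0.0748]
ee_rot: [0.946, 0.324, 0.001, 0.001]
contact_force: [-0.5, -0.8, 6.5]
finger_gap: 0.088
finger_force: 25.8
```

carry_out([
  {"dx": 0.098,"dy": -0.126,"dz": 0,"ax": 0,"ay": 0,"az": 0,"fingers": -1},
  {"dx": 0.098,"dy": -0.126,"dz": 0,"ax": 0,"ay": 0,"az": 0,"fingers": -1},
  {"dx": 0,"dy": 0,"dz": 0,"ax": 0,"ay": 0,"az": 0,"fingers": -1},
])

```text
time_s: 4.88
tcp_pos: [0.5915, -0.2727, 0.0748]
ee_rot: [0.946, 0.324, 0.001, 0.001]
contact_force: [-0.8, -0.8, 7.0]
finger_gap: 0.085
finger_force: 25.8
```

carry_out([
  {"dx": 0.074,"dy": -0.095,"dz": 0,"ax": 0,"ay": 0,"az": 0,"fingers": -1},
  {"dx": 0,"dy": 0,"dz": 0,"ax": 0,"ay": 0,"az": 0,"fingers": -1},
])

```text
time_s: 5.05
tcp_pos: [0.5919, -0.2731, 0.0746]
ee_rot: [0.946, 0.324, -0.001, -0.002]
contact_force: [-6.1, 4.8, 11.4]
finger_gap: 0.085
finger_force: 26.5
```

The arm stalled with the force rising, so the cover is at its stop. I'll release and go up.

carry_out([
  {"dx": 0,"dy": 0,"dz": 0,"ax": 0,"ay": 0,"az": 0,"fingers": -0.45},
  {"dx": 0,"dy": 0,"dz": 0,"ax": 0,"ay": 0,"az": 0,"fingers": -0.45},
  {"dx": 0,"dy": 0,"dz": 0,"ax": 0,"ay": 0,"az": 0,"fingers": -0.45},
  {"dx": 0,"dy": 0,"dz": 0.5,"ax": 0,"ay": 0,"az": 0,"fingers": -0.45},
  {"dx": 0,"dy": 0,"dz": 1,"ax": 0,"ay": 0,"az": 0,"fingers": -0.45},
  {"dx": 0,"dy": 0,"dz": 1,"ax": 0,"ay": 0,"az": 0,"fingers": -0.45},
  {"dx": 0,"dy": 0,"dz": 1,"ax": 0,"ay": 0,"az": 0,"fingers": -0.45},
  {"dx": 0,"dy": 0,"dz": 1,"ax": 0,"ay": 0,"az": 0,"fingers": -0.45},
  {"dx": 0,"dy": 0,"dz": 1,"ax": 0,"ay": 0,"az": 0,"fingers": -0.45},
  {"dx": 0,"dy": 0,"dz": 0.5,"ax": 0,"ay": 0,"az": 0,"fingers": -0.45},
  {"dx": 0,"dy": 0,"dz": 0,"ax": 0,"ay": 0,"az": 0,"fingers": -0.45},
])

```text
time_s: 5.97
tcp_pos: [0.594, -0.2751, 0.2285]
ee_rot: [0.946, 0.324, 0.002, 0.003]
contact_force: [-0.3, -0.4, 0.7]
finger_gap: 0.273
finger_force: 0.0
```

Run:
```python
from h import *
S=r.read_camera("side");s=r.sense()
print(s["tcp_pos"],s["finger_gap"],s["time_s"],s["contact_force"])
cv2.imwrite("pics/f.png",cv2.resize(S["frame"][150:350,190:390,::-1],None,fx=3,fy=3,interpolation=2))
```

```text
[ 0.59297997 -0.27442072  0.22557326] 0.2749004393161273 6.0167 [-0.10176695 -0.12855129  0.25821096]
```

View pics/f.png

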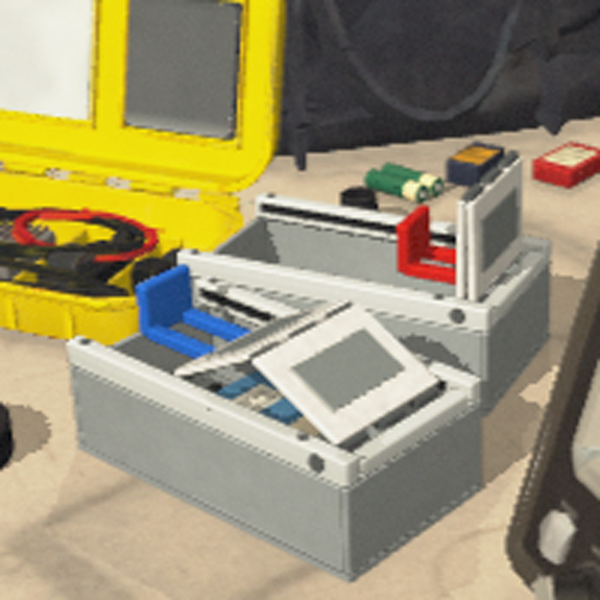

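The red cover stands upright with its panels face to face near (490,230), the blue cover is unchanged, and the gripper is clear.

```bash
python3 -c "
from bench import r
print(r.finish_job())"
```

```text
the job is handed in; nothing more can be done
None
```

The job is handed in: the red-barred cover is pushed to its stop with its panels upright face to face, the blue cover looks untouched, and the arm is clear; the judging gave no result back.

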